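# Set the guide jig to its gauge mark with the knurled wheel

### The job

Set the gap of the small guide jig for the next blocks: press a fingertip on top of its knurled adjuster wheel and roll it, stroke by stroke, until the pointer on the sliding jaw stands opposite the point of the gauge mark. Move the jaw only by rolling the wheel, do not touch the jaw or the gauge mark, pick nothing up, and leave the loose things where they lie.

Things in the scene. Friction and masses are not known exactly. Their poses are not given: they have to be found in the camera images.
- jig: Grey guide jig on springy rubber mounts on a fixed foot plate; deck 158 x 96 mm (local x -78 to +80, y -48 to +48), top 22 mm high; origin on the bed surface, z up. +x points away from the robot and left. From its -x end: steel fence (66 mm high, face at x = -60), sliding jaw, knurled wheel between two cheeks (x = 36 and 74, tops 76 mm). A low gauge rail with the gauge mark runs along its +y edge.
- wheel: Knurled steel wheel, 64 mm diameter, 24 mm wide; axle along the jig's x, 62 mm above the bed at jig x = 55 mm, y = 0; origin at its centre. Its upper part stands free above the cheeks. Rolling its top towards the jig's -y side closes the jaw by 6 mm per radian (1.9 mm per 10 mm of rim); rolling to +y opens it. It stays where it is left.
- wheel_top (a point): Highest point of the wheel at its middle, 94 mm above the bed unpressed; axes as the jig's: stroke along y. Under a fingertip the deck with wheel, jaw and mark sinks on its rubber mounts: about 2.5 N starts it, 1 N more per mm, 5 mm at most. Turning takes about 1 N at the rim, so press with roughly 3 to 7 N.
- jaw: Sliding steel jaw block 16 x 46 mm, top 64 mm high, between fence and wheel; a dark pointer plate on its top points to the jig's +y. Starts at its open stop and slides along the jig's x, up to 42 mm towards -x (the fence), as the gap closes. Origin 10 mm above the jig's at the open stop.
- jaw_tip (a point): Tip of the jaw's pointer, 65 mm above the bed, axes as the jig's.
- mark: Steel gauge mark, a pointed clip 12 mm wide, its top 65 mm above the bed, set somewhere on the gauge rail, its point facing the jaw's pointer. Its place differs from job to job, 14 to 30 mm on the closing (-x) side of the pointer's start. Not to be touched.
- mark_tip (a point): Tip of the gauge mark, 65 mm above the bed, axes as the jig's. The gap is set when the jaw_tip has the same jig x as this point (the two tips then stand 3 mm apart in y).
- nut: Bystander: loose hex nut 24 x 27 x 13 mm lying on the jig's deck, on its -y strip; origin at the centre of its underside.
- bolt: Bystander: M12 bolt, 67 mm high, standing on its head on the bed; origin under its head.
- wedge: Bystander: wooden wedge 30 x 100 x 20 mm lying beyond the roller shaft; origin under its middle.
- short_block: Bystander: short wooden finger-jointed block 45 x 122 x 26 mm, lying beyond the jig near the far edge of the bed; origin under its middle.

How it is judged:
On the way, in this order (a step that is already met when the one before it is completed fails the run):
1. a fingertip presses on the knurled wheel (contact force between the fingers and wheel above 0.5 N), for 0.1 s.
2. the jaw's pointer stands opposite the gauge mark, within 2.5 mm (x of jaw_tip in the frame of mark_tip between -0.0025 and 0.0025 m), for 0.2 s.
At the end, for the whole second after the job is handed in: The jaw's pointer stands within 2.5 mm of the gauge mark along the jig's x and the jaw is at rest (all of step 2 and linear speed of jaw below 0.002 m/s); the robot touches nothing.
It fails at once if the robot touches the sliding jaw instead of the wheel (contact force between any of the arm, the fingers and jaw above 1 N).
It fails at once if the robot touches the gauge mark (contact force between any of the arm, the fingers and mark above 1 N).
It fails at once if a loose thing is lifted or moved by more than 20 mm (distance of any of nut, bolt, wedge, short_block from where it was at the start of the episode above 0.02 m).
It also fails if it takes over 48 s, if anything falls off the work surface, if the arm or the gripper's body presses on something with over 40 N, if the wrist force passes 120 N, or if a joint passes its speed limit or range.

### The arm

A 6-joint arm with a two-finger parallel gripper is mounted at the origin on the work surface; the furniture and walls round the work are solid. World frame = base frame: x ahead of the robot, y to its left, z up, the work surface at z = 0. Lengths are in m, angles in rad, forces in N, time in s.
With the tool pointing down it reaches from about 0.425 to 0.95 m from the base axis. Payload 3.5 kg.
Tool frame: the origin (TCP) lies between the finger pads; the fingertips stand 11 mm ahead of it and the grasp point (between the pads) lies 8 mm behind it (ctrl.tcp_to_tips is the distance from the TCP to the fingertips, in m); z points along the fingers, y is the direction in which the jaws open and shut (so a half turn about z gives the same grasp; the last joint's range is limited). The gripper opens to 85 mm and grips with 20 to 120 N. Pads are 22 mm wide; open, the fingers measure 114 mm over their backs; the gripper's body (76 mm by 85 mm) begins 54 mm behind the grasp point. The pads swing forward as they close: fully open they stand 13 mm farther back than shut.
Start: joints at [0.97, 0.286, 1.577, -0, 1.279, -0.15], TCP at [0.294, 0.608, 0.242] pointing down, gripper open.
Joint ranges: [-2.77, 2.77], [-0.9, 2.22], [0.21, 2.48], [-1.53, 4.67], [0.24, 2.81], [-2.84, 2.84]. Speed limits (rad/s): [2.79, 2.79, 3.14, 3.14, 3.14, 3.14].

### API

Orientations are given as a unit quaternion [x, y, z, w].
In Python, from plant import monitor, vision, workorder, ctrl gives the robot as it stands.
- The arm moves only by the tool jog_arm, never from a script. Its argument "series" is a list of rows, each a list of 4 numbers: the shift along the tool's x, y, z in m, then the turn about the tool's z in rad. In form: [[tx, ty, tz, spin], ...]. A call has exactly 8 rows; each row shifts and turns the pose as measured when the row begins, along the tool's axes as they then stand; what a row does not reach is not made up. A row lasts 1/12 s, in which the tool goes at most 41.7 mm and 7.16 degrees, less where a joint would pass 70% of its speed; a pose out of reach is approached as far as the arm can. A call is refused whole if a number of a shift passes 0.0417 or a number of a turn 0.125, either way. A call with a gripper value outside its range is refused whole. "grip" is the finger opening in m, from 0 to 0.0854, set as the call begins (left out, the last holds). The fingers move at their own pace and stop on an object; "grip_force" is the grip in N (left out, the last holds). Time passes only in rows, so rows that do not move let the fingers close, or fill a call up. It gives the time, the measured TCP pose, the force and the opening at its end, in the units of the state.
- monitor.get_state(): the state, without advancing time (a new reading comes with each control period).
- vision.read_camera(name): name is "side" or "top"; returns the picture (384x512x3 uint8, red, green, blue); there is no depth.
- vision.get_calibration(name): a dict with "vfov" (degrees; the focal length in pixels is half the picture's height over the tangent of half this angle, whatever the lens; pixels are square), "cx", "cy" (the principal point, pixels), "D" ([k1, k2, p1, p2, k3] as OpenCV has them; the pictures are not rectified), "R" (3x3) and "t" (3): a world point X has camera coordinates R X + t. Camera axes: x right, y down, z forward; pixel columns grow to the right and rows downward; lengths in m; the calibration is good to about 2 mm. A picture is of the moment at which its call begins. get_calibration takes no time and is no camera call.
- workorder.sign_off(): hands the job in, once; it reports no verdict.
The state is a dict: "time": time; "qpos": joint angles; "dq": joint speeds; "joint_efforts": joint torques, N m; "eef_pos": TCP position; "tcp_rot": TCP orientation; "contact_force": force on the tool from outside, world axes, zero at the start; "wrist_torque": the same for the moment, N m; "opening": opening from 0.0 (shut) to 1.0 (fully open).
Only numpy, scipy, OpenCV 4.12 (cv2) and the standard library are available. Lean on these libraries where they do the work, as an engineer would, in place of code of your own. Each camera call takes 0.05 s, during which the arm holds its last target.

## Working session

There is one attempt and no reset: what is moved stays moved. The work goes in short steps, Python scripts to look and compute and a tool call to move; the robot and the scene stay as the last step left them, time stands still between calls to the robot, and variables do not carry over. Pictures are saved under pics/ and viewed, and the job is handed in when it is done.

Besides the shell and the picture viewer there is one more tool, called after "Call:" in YAML: its name, and indented under it one key for each argument. jog_arm: Moves the arm, as the interface text tells. Its arguments: {"type":"object","properties":{"series":{"type":"array","items":{"type":"array","items":{"type":"number"}}},"grip":{"type":"number"},"grip_force":{"type":"number"}},"required":["series"]}

```bash
ls; mkdir -p pics; python3 - <<'E'
from plant import monitor, vision, workorder, ctrl
import cv2
s=monitor.get_state();print({k:s[k] for k in('time','eef_pos','tcp_rot','contact_force','opening')},ctrl.tcp_to_tips)
for n in('side','top'):
    im=vision.read_camera(n);cv2.imwrite(f'pics/{n}0.png',im[:,:,::-1]);print(n,vision.get_calibration(n))
E
```

```text
pics
{'time': 0.0, 'eef_pos': array([0.29369385, 0.6070623 , 0.240937  ]), 'tcp_rot': array([ 2.23476528e-01,  9.74708611e-01, -1.08815708e-03, -4.25137887e-04]), 'contact_force': array([-0.47589812, -0.05565257,  0.97784291]), 'opening': 1.0016498049070308} 0.011
side {'vfov': 44.1798720632966, 'cx': 250.61681215162565, 'cy': 187.9709543995242, 'D': array([0.01603912, 0.        , 0.        , 0.        , 0.        ]), 'R': array([[ 0.88971424,  0.45628672, -0.01452576],
       [ 0.20161457, -0.42127804, -0.88423774],
       [-0.40958532,  0.7837903 , -0.46681112]]), 't': array([-0.46646917,  0.04033064,  0.96179131])}
top {'vfov': 43.84053297449641, 'cx': 259.5610261170448, 'cy': 195.23443688635302, 'D': array([-0.0995481,  0.       ,  0.       ,  0.       ,  0.       ]), 'R': array([[ 0.02652831, -0.99960974,  0.00875342],
       [-0.9930769 , -0.02735528, -0.11423643],
       [ 0.1144313 , -0.00566232, -0.99341503]]), 't': array([0.13035861, 0.43462641, 0.95770609])}
```

View pics/side0.png

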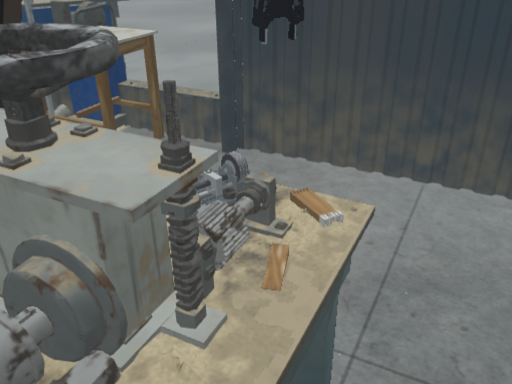

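View pics/top0.png

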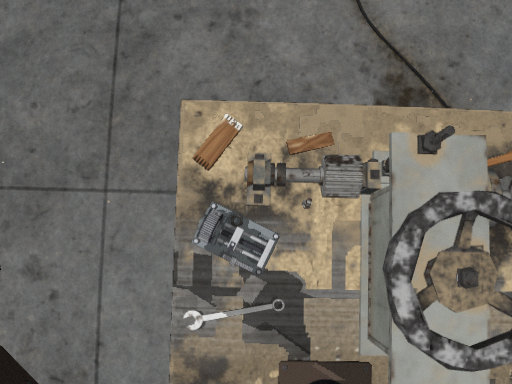

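```bash
python3 - <<'E'
import cv2
a=cv2.imread('pics/top0.png');cv2.imwrite('pics/top0c.png',cv2.resize(a[190:290,180:300],None,fx=6,fy=6,interpolation=cv2.INTER_CUBIC)[:600])
a=cv2.imread('pics/side0.png');cv2.imwrite('pics/side0c.png',cv2.resize(a[140:230,180:290],None,fx=6,fy=6,interpolation=cv2.INTER_CUBIC))
E
```

```text
(no output)
```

View pics/top0c.png

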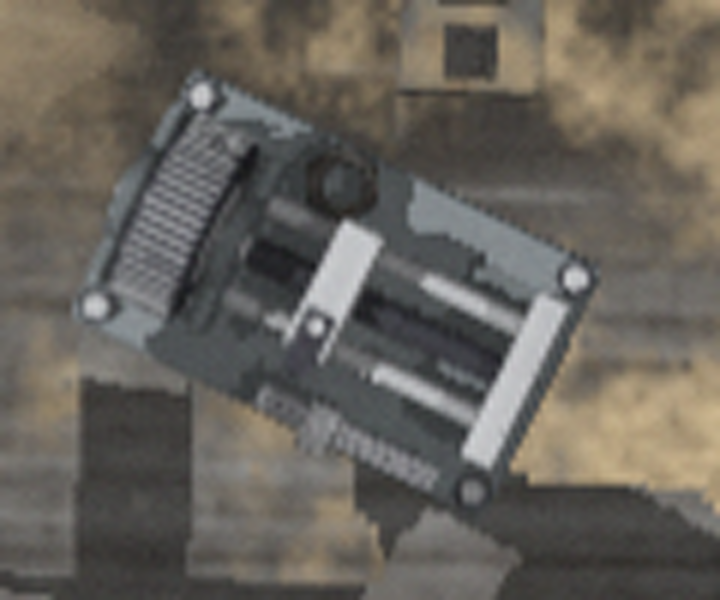

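View pics/side0c.png

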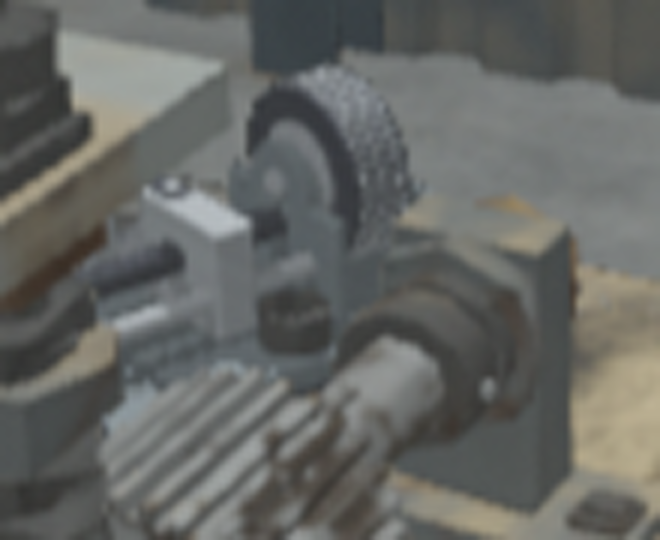

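```bash
cat > h.py <<'E'
import numpy as np, cv2
from plant import vision
def cal(n):
    c=vision.get_calibration(n);f=192/np.tan(np.radians(c['vfov']/2))
    return np.array([[f,0,c['cx']],[0,f,c['cy']],[0,0,1]]),c['D'],c['R'],c['t']
def ray(n,uv):
    K,D,R,t=cal(n);p=cv2.undistortPoints(np.array([[uv]],float),K,D)[0,0]
    d=R.T@np.array([p[0],p[1],1]);return -R.T@t,d
def onz(n,uv,z):
    o,d=ray(n,uv);return o+d*(z-o[2])/d[2]
def proj(n,X):
    K,D,R,t=cal(n);return cv2.projectPoints(np.atleast_2d(X).astype(float),cv2.Rodrigues(R)[0],t,K,D)[0][:,0]
E
python3 - <<'E'
from h import *
print('cam',onz('top',(256,192),1.0)); print(-cal('top')[2].T@cal('top')[3])
c=lambda x,y:(180+x/6-5/12,190+y/6-5/12)
P=[onz('top',c(*p),.022) for p in [(203,96),(575,278),(473,490),(95,304)]]
for p in P:print(p.round(4))
P=np.array(P);print(np.linalg.norm(np.diff(P,axis=0),axis=1),P.mean(0))
a=cv2.imread('pics/top0.png');b=a[232:272,215:260]
b=cv2.resize(b,None,fx=13,fy=13,interpolation=cv2.INTER_CUBIC);b=cv2.convertScaleAbs(b,alpha=1.3,beta=0)
cv2.imwrite('pics/top0m.png',b)
E
```

```text
cam [0.31855657 0.14761972 1.        ]
[0.3185677 0.1476199 0.9999087]
[0.4072 0.2364 0.022 ]
[0.3484 0.1074 0.022 ]
[0.2758 0.1402 0.022 ]
[0.335  0.2707 0.022 ]
[0.14178224 0.07966658 0.14322983] [0.34158622 0.18868348 0.022     ]
```

View pics/top0m.png

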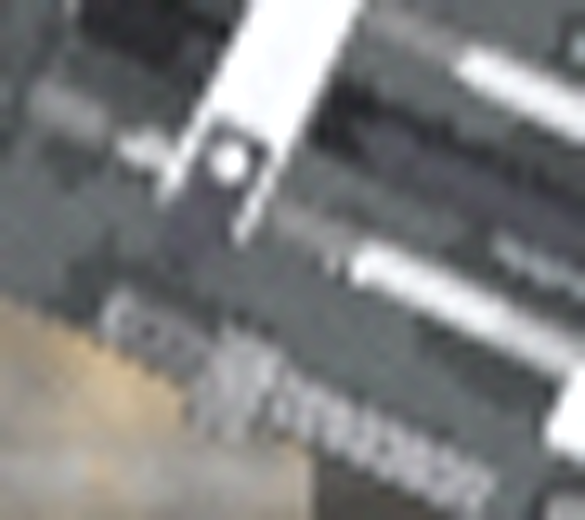

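```bash
cat >> h.py <<'E'
YAW=np.radians(65.5);C=np.array([0.3416,0.1887])
EX=np.array([np.cos(YAW),np.sin(YAW)]);EY=np.array([-EX[1],EX[0]]);O=C-EX*.001
def w(x,y,z):return np.r_[O+EX*x+EY*y,z]
def jl(P):d=P[:2]-O;return np.array([d@EX,d@EY])
def rect(im,z,x0,x1,y0,y1,s):  # s px per m; u along +x, v down = -y
    nx,ny=int((x1-x0)*s),int((y1-y0)*s)
    xs,ys=np.meshgrid(x0+np.arange(nx)/s,y1-np.arange(ny)/s)
    X=np.c_[O[0]+EX[0]*xs.ravel()+EY[0]*ys.ravel(),O[1]+EX[1]*xs.ravel()+EY[1]*ys.ravel(),np.full(xs.size,z)]
    p=proj('top',X).reshape(ny,nx,2).astype(np.float32)
    return cv2.remap(im,p[...,0],p[...,1],cv2.INTER_CUBIC)
E
python3 - <<'E'
from h import *
a=cv2.imread('pics/top0.png')
r=rect(a,.065,-.09,.09,-.06,.06,4000)
for i in range(0,720,40): cv2.line(r,(i,0),(i,6 if i%200 else 14),(0,0,255),1)
for i in range(0,480,40): cv2.line(r,(0,i),(6,i),(0,0,255),1)
cv2.imwrite('pics/rect65.png',r)
r=rect(a,.065,-.045,.03,0,.06,10000)
r=cv2.convertScaleAbs(r,alpha=1.3)
for i in range(0,750,50): cv2.line(r,(i,0),(i,6 if i%100 else 14),(0,0,255),1)
cv2.imwrite('pics/rect65m.png',r)
E
```

```text
(no output)
```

View pics/rect65.png

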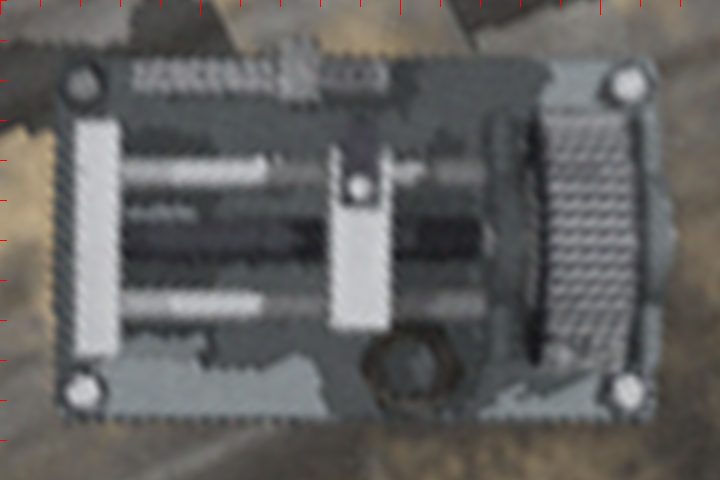

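View pics/rect65m.png

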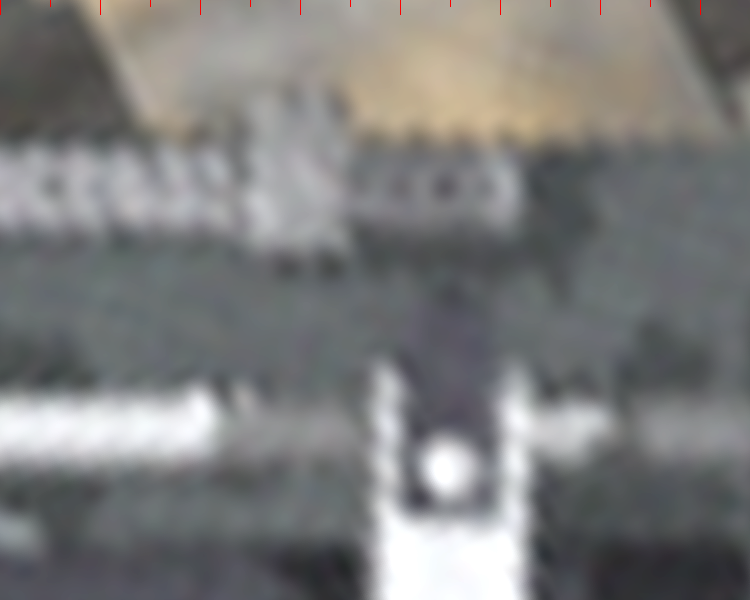

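```bash
python3 - <<'E'
from h import *
a=cv2.imread('pics/top0.png')
r=rect(a,.090,.02,.095,-.04,.04,7000)
for i in range(0,525,35): cv2.line(r,(i,0),(i,6 if i%70 else 14),(0,0,255),1)
cv2.imwrite('pics/rect94.png',r)
s=cv2.imread('pics/side0.png')
p=proj('side',[w(.055,0,.094),w(.043,0,.094),w(.067,0,.094),w(.043,0,.062)]);print(p)
s=cv2.resize(s[140:230,180:290],None,fx=6,fy=6,interpolation=cv2.INTER_CUBIC)
for q in p: cv2.circle(s,tuple(int(v) for v in (q-[180,140])*6+2.5),3,(0,0,255),-1)
cv2.imwrite('pics/side0d.png',s)
W=w(.055,0,.094);d=W[:2]-[0.2937,0.6071];print(W,np.hypot(*W[:2]),'toolshift x,y',d@[-.9,.4357],d@[.4357,.9])
E
```

```text
[[233.0524811  153.49961102]
 [228.23886943 155.05625061]
 [237.80071847 151.96396811]
 [228.8151704  169.45990614]]
[0.36399344 0.23783791 0.094     ] 0.43480810891544297 toolshift x,y -0.22415158480416403 -0.30170903256083254
```

View pics/rect94.png

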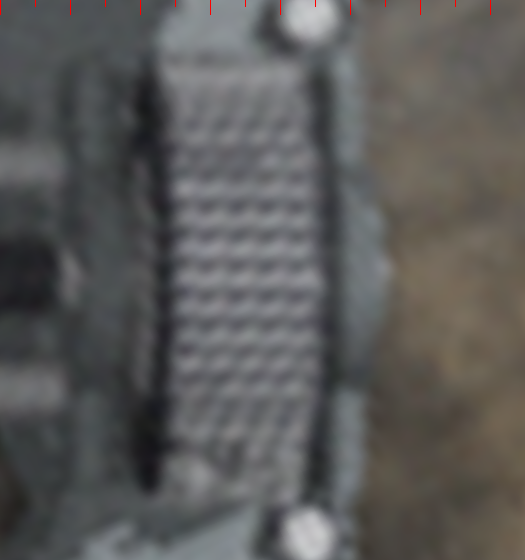

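View pics/side0d.png

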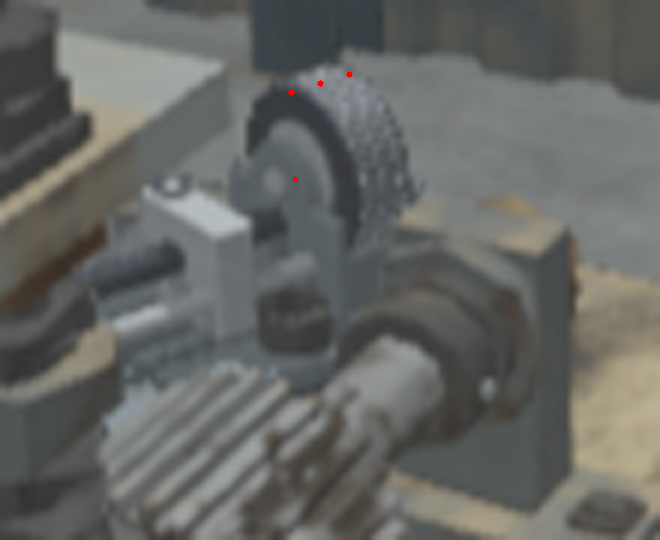

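Call:
jog_arm:
  series:
    - [-0.013, -0.019, 0, 0]
    - [-0.013, -0.019, 0, 0]
    - [-0.013, -0.019, 0, 0]
    - [-0.013, -0.019, 0, 0]
    - [-0.013, -0.019, 0, 0]
    - [-0.013, -0.019, 0, 0]
    - [-0.013, -0.019, 0, 0]
    - [-0.013, -0.019, 0, 0]
  grip: 0

```text
time: 0.77
eef_pos: [0.3188, 0.4189, 0.2347]
tcp_rot: [0.22, 0.975, -0.005, -0.003]
contact_force: [0.2, 0.8, -0.5]
opening: -0.003
```

Call:
jog_arm:
  series:
    - [-0.013, -0.019, 0.005, 0]
    - [-0.013, -0.019, 0.005, 0]
    - [-0.013, -0.019, 0.005, 0]
    - [-0.013, -0.019, 0.005, 0]
    - [-0.013, -0.019, 0.005, 0]
    - [-0.013, -0.019, 0.005, 0]
    - [-0.01, -0.013, 0.005, 0]
    - [0, 0, 0, -0.022]

```text
time: 1.43
eef_pos: [0.3411, 0.2549, 0.1958]
tcp_rot: [0.21, 0.978, -0.007, -0.005]
contact_force: [-0.3, 0.4, -0.4]
opening: 0.001
```

```bash
cat >> h.py <<'E'
def rep():
    from plant import monitor
    from scipy.spatial.transform import Rotation as Rt
    s=monitor.get_state();p=s['eef_pos'];M=Rt.from_quat(s['tcp_rot']).as_matrix()
    print('t',s['time'],'tcp jig xy mm',(jl(p)*1e3).round(1),'tip z',round((p+M[:,2]*.011)[2]*1e3,1),'F',s['contact_force'].round(2),'op',round(s['opening'],3))
    print('tool x ang',np.degrees(np.arctan2(M[1,0],M[0,0])).round(2),'want',np.degrees(YAW)+90,'z',M[:,2].round(3),'r',np.hypot(*p[:2]).round(3))
    t=lambda x,y:((M[:2,:2].T)@(w(x,y,0)[:2]-p[:2])).round(4)
    print('tool shift to (55,10):',t(.055,.010),'(55,-12)',t(.055,-.012))
E
python3 -c "
from h import *
rep()"
```

```text
t 1.4333 tcp jig xy mm [61.  27.9] tip z 184.8 F [-0.25  0.43 -0.41] op 0.001
tool x ang 155.73 want 155.5 z [-0.012 -0.012 -1.   ] r 0.426
tool shift to (55,10): [-0.0179 -0.0061] (55,-12) [-0.0399 -0.0062]
```

Call:
jog_arm:
  series:
    - [-0.006, -0.002, 0.01, 0]
    - [-0.006, -0.002, 0.012, 0]
    - [-0.006, -0.002, 0.012, 0]
    - [0, 0, 0.012, 0]
    - [0, 0, 0.012, 0]
    - [0, 0, 0.012, 0]
    - [0, 0, 0.005, 0]
    - [0, 0, 0, 0]

```text
time: 2.1
eef_pos: [0.3556, 0.2436, 0.1149]
tcp_rot: [0.208, 0.978, -0.006, -0.005]
contact_force: [0.1, -0.4, 0.8]
opening: -0.001
```

```bash
python3 -c "
from h import *
rep()
im=vision.read_camera('side');cv2.imwrite('pics/s1.png',cv2.resize(im[100:230,150:330,::-1],None,fx=4,fy=4,interpolation=cv2.INTER_CUBIC))
im=vision.read_camera('top');cv2.imwrite('pics/t1.png',cv2.resize(im[190:290,170:300,::-1],None,fx=5,fy=5,interpolation=cv2.INTER_CUBIC))"
```

```text
t 2.1 tcp jig xy mm [56.7 10. ] tip z 103.9 F [ 0.05 -0.4   0.8 ] op -0.001
tool x ang 155.96 want 155.5 z [-0.012 -0.009 -1.   ] r 0.431
tool shift to (55,10): [-0.     -0.0017] (55,-12) [-0.022  -0.0019]
```

View pics/s1.png

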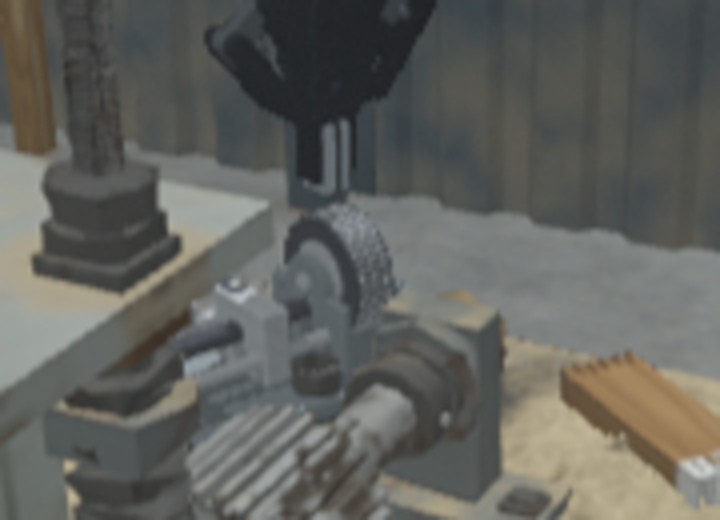

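View pics/t1.png

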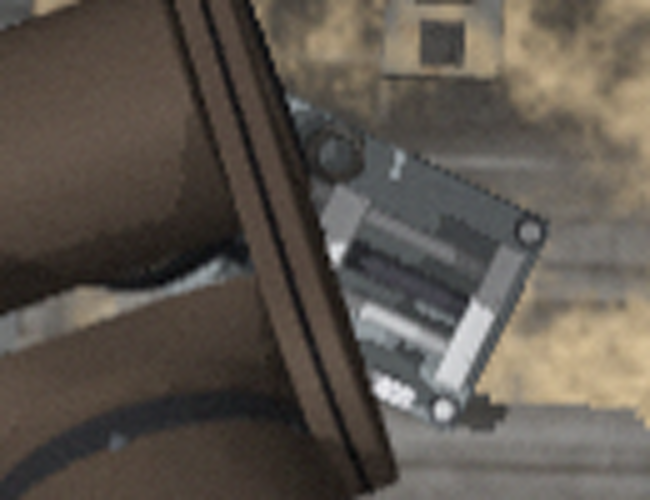

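Call:
jog_arm:
  series:
    - [0, -0.0015, 0.003, 0]
    - [0, 0, 0.003, 0]
    - [0, 0, 0.002, 0]
    - [0, 0, 0.002, 0]
    - [0, 0, 0.001, 0]
    - [0, 0, 0.001, 0]
    - [0, 0, 0.001, 0]
    - [0, 0, 0, 0]

```text
time: 2.87
eef_pos: [0.3577, 0.2435, 0.1052]
tcp_rot: [0.208, 0.978, -0.003, -0.001]
contact_force: [-1.2, 0.3, -0.0]
opening: -0.003
```

```bash
python3 -c "
from h import *
rep()"
```

```text
t 2.8667 tcp jig xy mm [57.5  8.1] tip z 94.2 F [-1.2   0.34 -0.03] op -0.003
tool x ang 156.01 want 155.5 z [-0.003 -0.006 -1.   ] r 0.433
tool shift to (55,10): [ 0.0019 -0.0025] (55,-12) [-0.0201 -0.0027]
```

Call:
jog_arm:
  series:
    - [0, -0.002, 0.001, 0]
    - [0, 0, 0.002, 0]
    - [0, 0, 0.002, 0]
    - [0, 0, 0.001, 0]
    - [0, 0, 0, 0]
    - [0, 0, 0, 0]
    - [0, 0, 0, 0]
    - [0, 0, 0, 0]

```text
time: 3.53
eef_pos: [0.3584, 0.2418, 0.103]
tcp_rot: [0.208, 0.978, -0.003, -0.0]
contact_force: [-3.1, -0.4, 4.0]
opening: -0.0
```

```bash
python3 -c "
from h import *
rep()"
```

```text
t 3.5333 tcp jig xy mm [56.3  6.7] tip z 92.0 F [-3.07 -0.35  3.97] op -0.0
tool x ang 156.04 want 155.5 z [-0.002 -0.007 -1.   ] r 0.432
tool shift to (55,10): [ 0.0033 -0.0013] (55,-12) [-0.0187 -0.0015]
```

Call:
jog_arm:
  series:
    - [-0.002, 0, 0.001, 0]
    - [-0.003, 0, 0.0005, 0]
    - [-0.003, 0, 0.0005, 0]
    - [-0.003, 0, 0.0003, 0]
    - [-0.003, 0, 0.0003, 0]
    - [-0.003, 0, 0, 0]
    - [-0.003, 0, 0, 0]
    - [0, 0, 0, 0]

```text
time: 4.2
eef_pos: [0.3783, 0.2328, 0.1023]
tcp_rot: [0.207, 0.978, -0.004, 0.0]
contact_force: [-0.7, -0.9, 4.3]
opening: 0.001
```

```bash
python3 -c "
from h import *
rep()
im=vision.read_camera('side');cv2.imwrite('pics/s2.png',im[:,:,::-1]);cv2.imwrite('pics/s2c.png',cv2.resize(im[140:230,180:290,::-1],None,fx=6,fy=6,interpolation=cv2.INTER_CUBIC))"
```

```text
t 4.2 tcp jig xy mm [ 56.3 -15.2] tip z 91.3 F [-0.72 -0.9   4.34] op 0.001
tool x ang 156.14 want 155.5 z [-0.002 -0.009 -1.   ] r 0.444
tool shift to (55,10): [ 0.0252 -0.0011] (55,-12) [ 0.0032 -0.0013]
```

View pics/s2c.png

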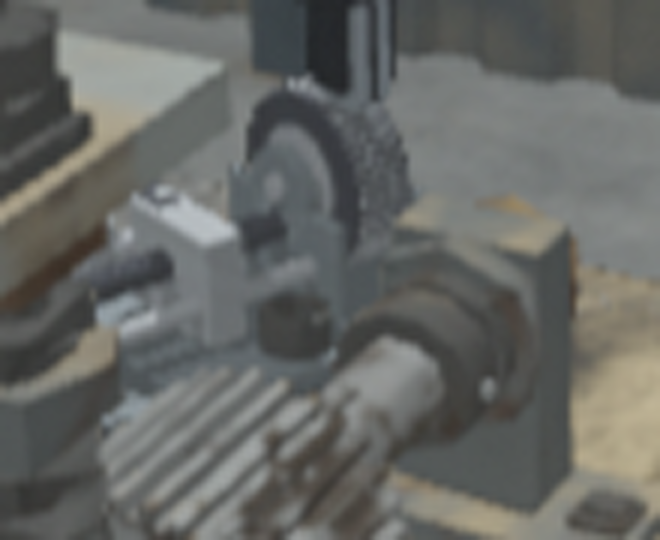

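Call:
jog_arm:
  series:
    - [0, 0, -0.006, 0]
    - [0, 0, -0.006, 0]
    - [0.005, 0, -0.002, 0]
    - [0.006, 0, 0, 0]
    - [0.006, 0, 0, 0]
    - [0.006, 0, 0, 0]
    - [0.003, -0.001, 0, 0]
    - [0, 0, 0, 0]

```text
time: 4.92
eef_pos: [0.349, 0.2438, 0.1149]
tcp_rot: [0.207, 0.978, -0.004, -0.001]
contact_force: [-0.0, 0.2, 0.3]
opening: 0.0
```

```bash
python3 -c "
from h import *
rep()
im=vision.read_camera('side');cv2.imwrite('pics/s3.png',im[:,:,::-1]);cv2.imwrite('pics/s3c.png',cv2.resize(im[140:230,180:290,::-1],None,fx=6,fy=6,interpolation=cv2.INTER_CUBIC))"
```

```text
t 4.9167 tcp jig xy mm [54.2 16.1] tip z 103.9 F [-0.    0.21  0.28] op 0.0
tool x ang 156.13 want 155.5 z [-0.005 -0.008 -1.   ] r 0.426
tool shift to (55,10): [-0.0061  0.0008] (55,-12) [-0.0281  0.0005]
```

View pics/s3c.png

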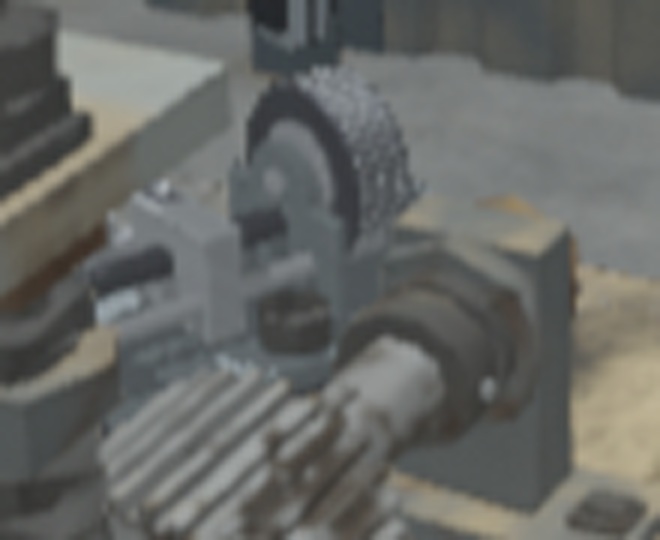

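Call:
jog_arm:
  series:
    - [-0.005, 0.001, 0.003, 0]
    - [-0.001, 0, 0.004, 0]
    - [0, 0, 0.004, 0]
    - [0, 0, 0.003, 0]
    - [0, 0, 0.001, 0]
    - [0, 0, 0.001, 0]
    - [0, 0, 0.0005, 0]
    - [0, 0, 0, 0]

```text
time: 5.63
eef_pos: [0.3584, 0.2416, 0.1005]
tcp_rot: [0.207, 0.978, -0.006, -0.001]
contact_force: [-2.7, -0.6, 6.8]
opening: -0.0
```

```bash
python3 -c "
from h import *
rep()"
```

```text
t 5.6333 tcp jig xy mm [56.1  6.6] tip z 89.5 F [-2.66 -0.57  6.82] op -0.0
tool x ang 156.09 want 155.5 z [-0.005 -0.01  -1.   ] r 0.432
tool shift to (55,10): [ 0.0034 -0.001 ] (55,-12) [-0.0186 -0.0013]
```

Pressed at 6.8 N. Stroke.

Call:
jog_arm:
  series:
    - [-0.002, 0, 0, 0]
    - [-0.003, 0, 0, 0]
    - [-0.003, 0, -0.0003, 0]
    - [-0.003, 0, 0, 0]
    - [-0.003, 0, 0, 0]
    - [-0.003, 0, 0, 0]
    - [-0.002, 0, 0, 0]
    - [0, 0, 0, 0]

```text
time: 6.3
eef_pos: [0.3788, 0.2323, 0.1029]
tcp_rot: [0.208, 0.978, -0.008, -0.003]
contact_force: [-1.7, -0.9, 3.7]
opening: 0.006
```

Call:
jog_arm:
  series:
    - [0, 0, -0.006, 0]
    - [0, 0, -0.006, 0]
    - [0.005, 0, -0.002, 0]
    - [0.006, 0, 0, 0]
    - [0.006, 0, 0, 0]
    - [0.004, 0, 0, 0]
    - [0, 0, 0, 0]
    - [0, 0, 0, 0]

```text
time: 6.97
eef_pos: [0.3559, 0.2421, 0.116]
tcp_rot: [0.208, 0.978, -0.007, -0.003]
contact_force: [0.2, -0.5, 0.1]
opening: 0.003
```

```bash
python3 -c "
from h import *
rep()
im=vision.read_camera('side');cv2.imwrite('pics/s4.png',im[:,:,::-1]);cv2.imwrite('pics/s4c.png',cv2.resize(im[140:230,180:290,::-1],None,fx=6,fy=6,interpolation=cv2.INTER_CUBIC))"
```

```text
t 6.9667 tcp jig xy mm [55.5  9.1] tip z 105.0 F [ 0.16 -0.52  0.05] op 0.003
tool x ang 156.03 want 155.5 z [-0.01  -0.013 -1.   ] r 0.43
tool shift to (55,10): [ 0.0009 -0.0005] (55,-12) [-0.0211 -0.0007]
```

View pics/s4c.png

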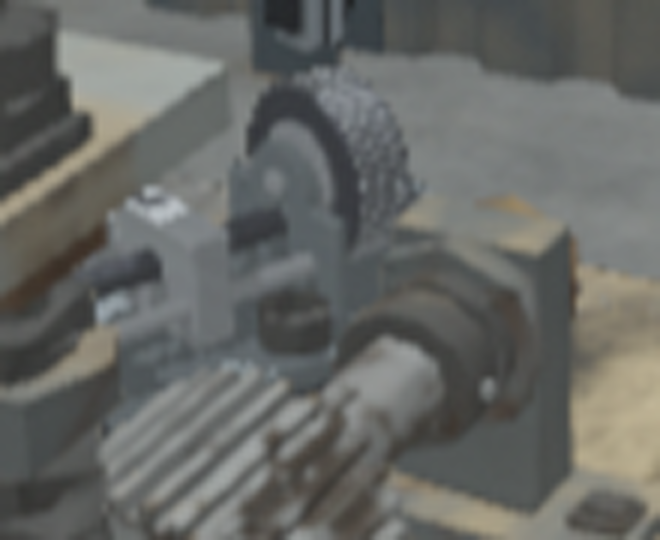

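Call:
jog_arm:
  series:
    - [0, 0, 0.004, 0]
    - [0, 0, 0.004, 0]
    - [0, 0, 0.004, 0]
    - [0, 0, 0.004, 0]
    - [0, 0, 0.001, 0]
    - [0, 0, 0.001, 0]
    - [0, 0, 0.0005, 0]
    - [0, 0, 0, 0]

```text
time: 7.68
eef_pos: [0.3588, 0.2414, 0.1007]
tcp_rot: [0.207, 0.978, -0.009, -0.003]
contact_force: [-1.9, -2.0, 6.8]
opening: 0.001
```

```bash
python3 -c "
from h import *
rep()"
```

```text
t 7.6833 tcp jig xy mm [56.1  6.1] tip z 89.7 F [-1.88 -1.96  6.84] op 0.001
tool x ang 156.05 want 155.5 z [-0.01  -0.017 -1.   ] r 0.432
tool shift to (55,10): [ 0.0039 -0.001 ] (55,-12) [-0.0181 -0.0012]
```

Call:
jog_arm:
  series:
    - [-0.002, 0, 0, 0]
    - [-0.003, 0, 0, 0]
    - [-0.003, 0, -0.0003, 0]
    - [-0.003, 0, 0, 0]
    - [-0.003, 0, 0, 0]
    - [-0.003, 0, 0, 0]
    - [-0.002, 0, 0, 0]
    - [0, 0, 0, 0]

```text
time: 8.35
eef_pos: [0.3788, 0.2323, 0.1027]
tcp_rot: [0.208, 0.978, -0.011, -0.004]
contact_force: [-0.7, -2.8, 3.7]
opening: 0.001
```

Call:
jog_arm:
  series:
    - [0, 0, -0.008, 0]
    - [0, 0, -0.01, 0]
    - [0.003, 0, -0.012, 0]
    - [0.003, 0.01, -0.012, 0]
    - [0.004, 0.025, -0.01, 0]
    - [0.004, 0.03, 0, 0]
    - [0.004, 0.03, 0, 0]
    - [0.004, 0.03, 0, 0]

```text
time: 9.02
eef_pos: [0.4091, 0.3577, 0.1559]
tcp_rot: [0.211, 0.977, -0.01, -0.004]
contact_force: [1.0, -0.4, -0.2]
opening: 0.001
```

Call:
jog_arm:
  series:
    - [0, 0.03, 0, 0]
    - [0, 0.03, 0, 0]
    - [0, 0.03, 0, 0]
    - [0, 0.03, 0, 0]
    - [0, 0.02, 0, 0]
    - [0, 0.01, 0, 0]
    - [0, 0, 0, 0]
    - [0, 0, 0, 0]

```text
time: 9.68
eef_pos: [0.4721, 0.5089, 0.1562]
tcp_rot: [0.208, 0.978, -0.007, -0.003]
contact_force: [0.1, -0.8, 0.3]
opening: 0.0
```

```bash
python3 -c "
from h import *
rep()
im=vision.read_camera('side');cv2.imwrite('pics/s5.png',im[:,:,::-1])
im=vision.read_camera('top');cv2.imwrite('pics/t5.png',im[:,:,::-1])
r=rect(im[:,:,::-1],.065,-.045,.03,0,.06,10000)
r=cv2.convertScaleAbs(r,alpha=1.3)
for i in range(0,750,50): cv2.line(r,(i,0),(i,6 if i%100 else 14),(0,0,255),1)
cv2.imwrite('pics/rect5.png',r)"
```

```text
t 9.6833 tcp jig xy mm [346.4  14. ] tip z 145.2 F [ 0.07 -0.83  0.35] op 0.0
tool x ang 156.0 want 155.5 z [-0.008 -0.012 -1.   ] r 0.694
tool shift to (55,10): [-0.0015 -0.2914] (55,-12) [-0.0235 -0.2916]
```

View pics/rect5.png

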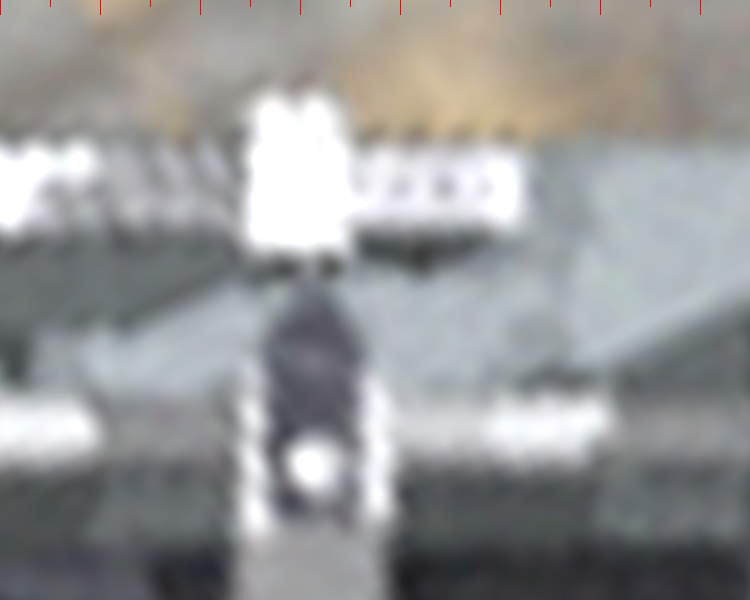

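View pics/t5.png

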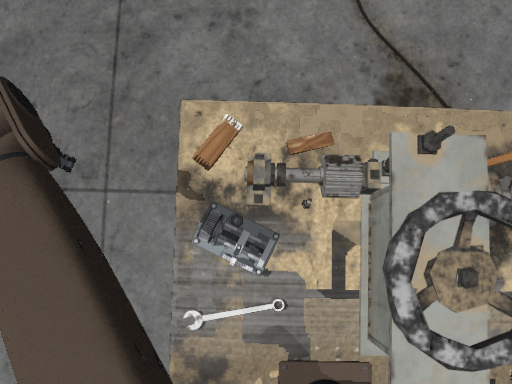

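```bash
python3 -c "
from h import *
im=cv2.imread('pics/t5.png');r=rect(im,.065,-.045,.03,0,.06,10000);g=cv2.cvtColor(r,cv2.COLOR_BGR2GRAY).astype(int)
def edges(rows,lo,hi,bright):
    p=g[rows[0]:rows[1],lo:hi].mean(0); p=p if bright else 255-p
    th=(p.max()+p.min())/2; i=np.where(p>th)[0]; print(rows,bright,i[0]+lo,i[-1]+lo,(i[0]+i[-1])/2+lo, p.max(),p.min())
edges((105,125),200,400,1);edges((160,240),200,340+20,1);edges((100,135),200,400,1);
edges((245,256),220,390,1);edges((310,370),225,410,0);edges((295,310),240,390,0);edges((450,480),285,345,1);edges((560,595),190,430,1);
cv2.imwrite('pics/rz.png',cv2.resize(r[80:340,200:420],None,fx=2.7,fy=2.3))
"
```

```text
(105, 125) 1 252 340 296.0 208.15 105.9
(160, 240) 1 250 351 300.5 238.5375 115.7875
(100, 135) 1 252 341 296.5 206.28571428571428 106.37142857142857
(245, 256) 1 245 354 299.5 168.63636363636363 58.72727272727273
(310, 370) 0 266 359 312.5 181.05 110.11666666666667
(295, 310) 0 286 340 313.0 173.93333333333334 109.19999999999999
(450, 480) 1 294 333 313.5 208.66666666666666 108.16666666666667
(560, 595) 1 233 386 309.5 128.65714285714284 25.6
```

View pics/rz.png

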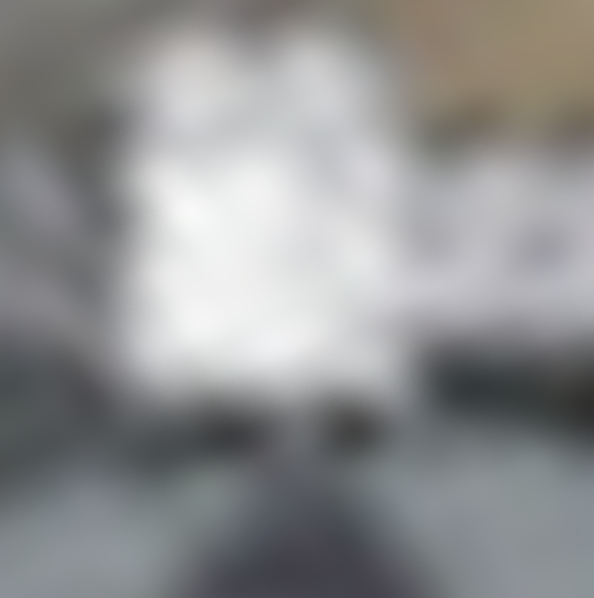

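Call:
jog_arm:
  series:
    - [0, -0.03, 0, 0]
    - [0, -0.03, 0, 0]
    - [0, -0.03, 0, 0]
    - [0, -0.03, 0, 0]
    - [0, -0.03, 0, 0]
    - [0, -0.03, 0, 0]
    - [0, -0.03, 0, 0]
    - [0, -0.02, 0, 0]

```text
time: 10.45
eef_pos: [0.3703, 0.2858, 0.1578]
tcp_rot: [0.209, 0.978, -0.007, -0.003]
contact_force: [0.5, 0.3, 0.7]
opening: -0.003
```

Call:
jog_arm:
  series:
    - [0, -0.02, 0.005, 0]
    - [0, -0.01, 0.01, 0]
    - [0, 0, 0.01, 0]
    - [0, 0, 0.005, 0]
    - [0, 0, 0, 0]
    - [0, 0, 0, 0]
    - [0, 0, 0, 0]
    - [0, 0, 0, 0]

```text
time: 11.12
eef_pos: [0.3534, 0.2521, 0.1274]
tcp_rot: [0.212, 0.977, -0.007, -0.002]
contact_force: [0.5, -0.4, 0.6]
opening: -0.002
```

```bash
python3 -c "
from h import *
rep()"
```

```text
t 11.1167 tcp jig xy mm [63.5 15.6] tip z 116.4 F [ 0.51 -0.39  0.59] op -0.002
tool x ang 155.55 want 155.5 z [-0.007 -0.012 -1.   ] r 0.434
tool shift to (55,10): [-0.0056 -0.0085] (55,-12) [-0.0276 -0.0086]
```

Call:
jog_arm:
  series:
    - [-0.006, -0.007, 0.006, 0]
    - [-0.004, 0, 0.006, 0]
    - [0, 0, 0.004, 0]
    - [0, 0, 0.001, 0]
    - [0, 0, 0, 0]
    - [0, 0, 0, 0]
    - [0, 0, 0, 0]
    - [0, 0, 0, 0]

```text
time: 11.78
eef_pos: [0.3614, 0.2413, 0.1092]
tcp_rot: [0.211, 0.977, -0.006, -0.002]
contact_force: [0.5, 0.7, 0.5]
opening: -0.0
```

```bash
python3 -c "
from h import *
rep()"
```

```text
t 11.7833 tcp jig xy mm [57.1  3.8] tip z 98.2 F [0.53 0.73 0.51] op -0.0
tool x ang 155.62 want 155.5 z [-0.006 -0.012 -1.   ] r 0.435
tool shift to (55,10): [ 0.0062 -0.0021] (55,-12) [-0.0158 -0.0021]
```

Call:
jog_arm:
  series:
    - [0, -0.001, 0.003, 0]
    - [0, 0, 0.003, 0]
    - [0, 0, 0.002, 0]
    - [0, 0, 0.001, 0]
    - [0, 0, 0.0005, 0]
    - [0, 0, 0, 0]
    - [0, 0, 0, 0]
    - [0, 0, 0, 0]

```text
time: 12.45
eef_pos: [0.3619, 0.2405, 0.1028]
tcp_rot: [0.21, 0.978, -0.007, -0.001]
contact_force: [-2.3, -0.5, 3.6]
opening: 0.002
```

```bash
python3 -c "
from h import *
rep()"
```

```text
t 12.45 tcp jig xy mm [56.6  3. ] tip z 91.8 F [-2.35 -0.53  3.62] op 0.002
tool x ang 155.71 want 155.5 z [-0.006 -0.013 -1.   ] r 0.435
tool shift to (55,10): [ 0.007  -0.0015] (55,-12) [-0.015  -0.0016]
```

Call:
jog_arm:
  series:
    - [-0.001, 0, 0.0005, 0]
    - [-0.0015, 0, 0, 0]
    - [-0.0015, 0, 0, 0]
    - [-0.0005, 0, 0, 0]
    - [0, 0, 0, 0]
    - [0, 0, 0, 0]
    - [0, 0, 0, 0]
    - [0, 0, 0, 0]

```text
time: 13.12
eef_pos: [0.3665, 0.2384, 0.1028]
tcp_rot: [0.21, 0.978, -0.007, -0.002]
contact_force: [-2.4, -0.2, 5.0]
opening: 0.002
```

```bash
python3 -c "
from h import *
rep()"
```

```text
t 13.1167 tcp jig xy mm [56.5 -2.1] tip z 91.8 F [-2.43 -0.17  5.  ] op 0.002
tool x ang 155.71 want 155.5 z [-0.006 -0.014 -1.   ] r 0.437
tool shift to (55,10): [ 0.0121 -0.0015] (55,-12) [-0.0099 -0.0016]
```

Rolled 5.1 mm of rim. Lift and check.

Call:
jog_arm:
  series:
    - [0, 0, -0.008, 0]
    - [0, 0, -0.01, 0]
    - [0, 0, -0.012, 0]
    - [0, 0.01, -0.012, 0]
    - [0, 0.025, -0.01, 0]
    - [0, 0.03, 0, 0]
    - [0, 0.03, 0, 0]
    - [0, 0.03, 0, 0]

```text
time: 13.78
eef_pos: [0.4186, 0.3544, 0.1572]
tcp_rot: [0.213, 0.977, -0.005, 0.0]
contact_force: [0.9, -0.1, -0.1]
opening: 0.001
```

Call:
jog_arm:
  series:
    - [0, 0.03, 0, 0]
    - [0, 0.03, 0, 0]
    - [0, 0.03, 0, 0]
    - [0, 0.03, 0, 0]
    - [0, 0.02, 0, 0]
    - [0, 0.01, 0, 0]
    - [0, 0, 0, 0]
    - [0, 0, 0, 0]

```text
time: 14.45
eef_pos: [0.4859, 0.5049, 0.1597]
tcp_rot: [0.211, 0.977, -0.0, 0.003]
contact_force: [0.8, 0.5, -0.4]
opening: -0.002
```

```bash
python3 -c "
from h import *
rep()
im=vision.read_camera('top')[:,:,::-1];cv2.imwrite('pics/t6.png',im)
r=rect(im,.065,-.045,.03,0,.06,10000);g=cv2.cvtColor(r,cv2.COLOR_BGR2GRAY).astype(int)
def edges(rows,lo,hi,bright):
    p=g[rows[0]:rows[1],lo:hi].mean(0); p=p if bright else 255-p
    th=(p.max()+p.min())/2; i=np.where(p>th)[0]; print(rows,bright,i[0]+lo,i[-1]+lo,(i[0]+i[-1])/2+lo)
edges((160,240),200,360,1);edges((245,256),220,390,1);edges((310,370),225,410,0);edges((295,310),240,390,0);edges((450,480),275,335,1);edges((560,595),190,430,1)
for i in range(0,750,50): cv2.line(r,(i,0),(i,6 if i%100 else 14),(0,0,255),1)
cv2.imwrite('pics/rect6.png',r)"
```

```text
t 14.45 tcp jig xy mm [ 3.486e+02 -2.000e-01] tip z 148.7 F [ 0.8   0.45 -0.37] op -0.002
tool x ang 155.61 want 155.5 z [ 0.006 -0.002 -1.   ] r 0.701
tool shift to (55,10): [ 0.0107 -0.2936] (55,-12) [-0.0113 -0.2936]
(160, 240) 1 250 351 300.5
(245, 256) 1 243 354 298.5
(310, 370) 0 250 351 300.5
(295, 310) 0 265 333 299.0
(450, 480) 1 283 325 304.0
(560, 595) 1 229 379 304.0
```

View pics/rect6.png

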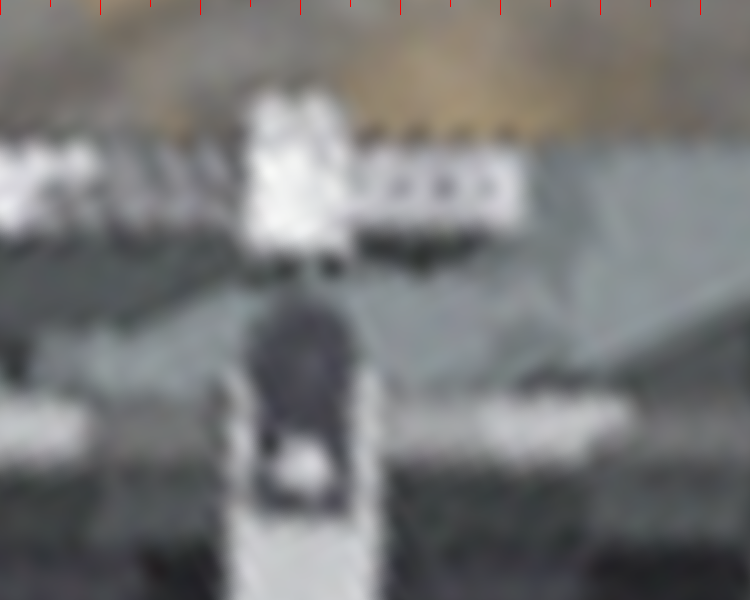

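View pics/t6.png

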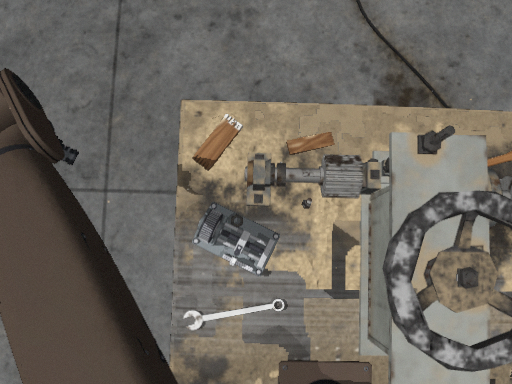

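Pointer centre is at about 302 (30.2 mm on the rectified scale) and the mark body and point at about 300–305, so they agree within 0.5 mm. The loose things are unmoved and the arm is clear.

```bash
python3 -c "
from plant import workorder
print(workorder.sign_off())"
```

```text
the job is handed in; nothing more can be done
None
```

The gap is set, and I handed the job in at about 14.5 s of the 48 s allowed. I closed the gripper and rolled the wheel top towards the jig's -y side: three strokes of about 22 mm, then a 5 mm trim. I pressed with about 4–7 N by the force reading. By the camera the jaw moved about 15 mm.

- **Pointer against mark:** in the last top picture, laid flat at 65 mm height, the pointer's centre stands at about 30.2 mm and the gauge mark at 29.9–30.5 mm. They agree to about 0.5 mm, and the limit is 2.5 mm.
- **Disagreement:** before the trim, the mark's body suggested 1.4 mm still to go and the shading beside its point about 0.4 mm. I trimmed by about 1 mm, between the two. One camera pixel is about 1.9 mm, so these readings are sub-pixel estimates.
- **Loose things and arm:** the nut, bolt, wedge and short block looked unmoved by eye in the last picture. The arm stood about 0.29 m clear of the wheel, with the force reading back within its usual noise of about 1 N. I saw no contact with the jaw or the mark, though the arm hid the mark from the top camera while I was working.

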